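# Load cast wheels into a curing box behind its sliding guard window

## Robot

A 7-joint arm with a two-finger parallel gripper is mounted at the origin on the work surface. World frame = base frame: x ahead of the robot, y to its left, z up, the work surface at z = 0. Lengths are in mm, angles in rad, forces in N, time in s.
With the tool pointing down it reaches from about 400 to 875 mm from the base axis. Payload 4.4 kg.
Tool frame: the origin (TCP) lies between the finger pads; the fingertips stand 14 mm ahead of it and the grasp point (between the pads) lies 5 mm behind it; z points along the fingers, y is the line along which they close (so a half turn about z gives the same grasp; the last joint's range is limited). The gripper opens to 85 mm and grips with 20 to 120 N. Pads are 22 mm wide; open, the fingers measure 114 mm over their backs; the gripper's body (76 mm by 85 mm) begins 54 mm behind the grasp point. The pads swing forward as they close: fully open they stand 13 mm farther back than shut.
Start: joints at [-1.338, 0.628, 0.038, 1.517, -0.027, 0.996, -0.02], TCP at [191.319, 621.22, 245.313] pointing down, gripper open.
Joint ranges: [-3.06, 3.06], [-0.37, 2.12], [-1.25, 1.32], [0.18, 2.47], [-1.1, 4.24], [0.23, 1.98], [-2.94, 2.94]. Speed limits (rad/s): [2.57, 2.57, 3.14, 3.14, 3.14, 3.14, 3.14].

## Interface

Orientations are given as a 3x3 rotation matrix whose columns are the frame's x, y, z axes.
In Python, from station import manip gives the robot as it stands. Calls block until the motion is done:
- manip.move_ptp(position, orientation): joint-space move of the TCP to a pose.
- manip.movel(position, attitude=None, rate=150): straight line of the TCP; attitude=None keeps the orientation; rate is the mean speed in mm/s.
- manip.move_joints(angles): joint-space move.
- manip.set_gripper(opening): opening from 0.0 (shut) to 1.0 (fully open); the grip force is fixed at half the most; returns when the fingers have stopped.
- manip.dwell(seconds).
- manip.inverse_kinematics(position, orientation): joint angles nearest the present ones, or None.
- manip.snapshot(name): name is "scene" or "top"; returns a dict with "color" (400x640x3 uint8, red, green, blue), "camera_matrix" (3x3 intrinsics, pixels), "rvec" (rotation vector, rad) and "tvec" (3), from world to camera coordinates, as OpenCV has them. Camera axes: x right, y down, z forward; pixel columns grow to the right and rows downward; lengths in mm; the calibration is good to about 2 mm. A picture is of the moment at which its call begins. There is no depth.
A pose or a line that the arm cannot do raises manip.Unreachable and nothing moves.
- manip.sign_off(): hands the job in; it is judged then, once.
Trained networks look in a picture, given as the dict that the camera call returned (one of the last four; its "shot" number tells which), for a name from the list of things; names that differ only in an ending like _2 or _b are one class to them, and where a whole thing is asked for, a point or a joint stands for the part that bears it (a point fixed in the world has none). Each returns a list of dicts, best first, with "confidence" (0 to 1); they miss things now and then, are a little off and sometimes report something else, mostly with a low value. They report only what shows in the picture. A call takes as long as a camera call.
- manip.look_for(picture, thing): "position" ([column, row] in pixels, amid what is visible of it).
Readings, each from a call of its own:
- manip.current_time(): time.
- manip.current_joints(): joint angles.
- manip.current_dq(): joint speeds.
- manip.current_effort(): joint torques, N m.
- manip.current_tool_pos(): TCP position.
- manip.current_ee_rot(): TCP orientation.
- manip.current_wrist_force(): force on the tool from outside, world axes, zero at the start.
- manip.current_moment(): the same for the moment, N m.
- manip.current_grip_width(): opening from 0.0 (shut) to 1.0 (fully open).
- manip.current_finger_force(): force on a finger pad.
Only numpy, scipy, OpenCV 4.12 (cv2) and the standard library are available. Lean on these libraries where they do the work, as an engineer would, in place of code of your own. Each camera call takes 0.05 s, during which the arm holds its last target. There are 200 camera calls.

## Task

Slide the guard window of the curing box fully open, then tip the four model wheels out of the sorting scoop so that all of them land inside the box. Stand the empty scoop upright on the cutting mat again and slide the window fully shut. Leave the hull half, the paint jar and the side cutters where they are.

Things in the scene. Friction and masses are not known exactly. Their poses are not given: they have to be found in the camera images.
- curing_box: White hollow wedge-shaped box, fixed, 280 mm wide (y), walls and floor 5 mm. Origin: on the bench, under the middle of the sloping face; x to its high back, y to its left seen from the front (-x side), z up. The face slopes 28 degrees, from z = 65 mm at x = -85 mm up to z = 155 mm at x = 85 mm, facing -x and up. Behind it a lamp head, x = 82 to 132 mm, top z = 167 mm.
- opening (a point): Centre of the opening in the sloping face, on the face (box x = 0, y = -67, z = 110 mm); axes as the box's. It reaches 75 mm up and down the slope and, window fully open, from 63 mm on the -y side to 57 mm on the +y side. The +y half of the face is a fixed grey panel. Tracks along y stand 13 mm above the face, 90 mm up and down the slope.
- window (a joint): Sliding amber guard window, 135 mm wide, 5 mm thick, lying 2 to 7 mm above the sloping face. Joint value in m: 0 = fully shut against its stop, 0.125 = fully open against its stop; it grows towards the box's +y. Needs about 2 N plus 4 N per m/s to slide, and stays where it is left.
- window_grip (a point): Point to grip on the window's black block handle, which stands square to the sloping face: 14 mm thick (y), 40 mm long (x), 36 mm high above the window; its top is 14 mm beyond this point, the window's surface 22 mm below it. Axes: x up the slope, y as the box's y (the way it opens), z square out of the face. Moves with the window.
- scoop: Sorting scoop of 3 mm sheet aluminium, loose, 0.11 to 0.2 kg, standing on the mat: flat floor 116 mm long (x), 76 mm wide (y), side and rear walls 30 mm high, open at its mouth (+x end). Origin: centre of its underside, x towards the mouth, z up. Above the rear wall stands a black upright handle block, 14 mm thick (y), 30 mm long (x), top at z = 80 mm, centred at x = -58 mm.
- scoop_grip (a point): Point to grip on the scoop's handle, 62 mm above its underside, at scoop x = -58 mm; axes as the scoop's.
- scoop_lip (a point): Middle of the scoop's mouth edge, on the floor's top side: scoop x = +58 mm, z = 3 mm; axes as the scoop's.
- mat: Grey cutting mat with a white grid, fixed to the bench, 380 x 280 mm (x, y), 2 mm thick. Origin: centre of its underside; its top is at z = 2 mm.
- wheel0: Loose grey cast model wheel, 26 mm diameter, 14 mm thick, 10 to 14 g, at first lying flat in the scoop. Origin: centre of one flat side (the underside at the start), z along its axle. On the scoop's floor it slides once that is tipped steeply (25 to 37 degrees, depending on the friction).
- wheel1: Loose grey cast model wheel, 26 mm diameter, 14 mm thick, 10 to 14 g, at first lying flat in the scoop. Origin: centre of one flat side (the underside at the start), z along its axle. On the scoop's floor it slides once that is tipped steeply (25 to 37 degrees, depending on the friction).
- wheel2: Loose grey cast model wheel, 26 mm diameter, 14 mm thick, 10 to 14 g, at first lying flat in the scoop. Origin: centre of one flat side (the underside at the start), z along its axle. On the scoop's floor it slides once that is tipped steeply (25 to 37 degrees, depending on the friction).
- wheel3: Loose grey cast model wheel, 26 mm diameter, 14 mm thick, 10 to 14 g, at first lying flat in the scoop. Origin: centre of one flat side (the underside at the start), z along its axle. On the scoop's floor it slides once that is tipped steeply (25 to 37 degrees, depending on the friction).
- hull: Bystander: olive-green model hull half, 150 x 60 mm, 25 mm high, loose on the mat's far part. Origin: centre of its underside, x along it.
- paint_jar: Bystander: small clear paint jar with white cap, 34 mm diameter, 45 mm high, loose on the mat. Origin: centre of its underside.
- cutters: Bystander: side cutters with black grips, 120 mm long (x), 60 mm wide, 12 mm high, loose on the mat's near part. Origin: centre of the underside.

How it is judged:
By the outcome, as a careful person would: the job done as asked, in the order asked, and still so for the second after the job is handed in, with the robot touching nothing.
It also fails if it takes over 72 s, if anything falls off the work surface, if the arm or the gripper's body presses on something with over 40 N, if the wrist force passes 120 N, or if a joint passes its speed limit or range.

## Working session

There is one attempt and no reset: what is moved stays moved. The work goes in short steps, each a Python script; the robot and the scene stay as the last script left them, time stands still between calls to the robot, and variables do not carry over. Pictures are saved under pics/ and viewed, at most 10 in all, crops included, and the job is handed in when it is done.

```bash
mkdir -p pics; ls
python3 - <<'E'
from station import manip as m
import cv2,pickle
for n in("scene","top"):
    s=m.snapshot(n); pickle.dump(s,open(n+".pkl","wb")); cv2.imwrite(f"pics/{n}0.png",s["color"][:,:,::-1])
    print(n,s["camera_matrix"].tolist(),s["rvec"],s["tvec"])
    for t in["curing_box","window_grip","scoop","scoop_grip","wheel0","hull","paint_jar","cutters","mat","window"]:
        print(t,[([round(float(v)) for v in d["position"]],round(float(d["confidence"]),2)) for d in m.look_for(s,t)][:5])
print(m.current_time())
E
```

```text
pics
scene [[429.01915664902367, 0.0, 321.4276477350285], [0.0, 429.01915664902367, 201.20507803995895], [0.0, 0.0, 1.0]] [ 0.29447077 -2.73962031  1.29628611] [579.89011626 180.69282085 794.16835298]
curing_box [([334, 175], 0.77)]
window_grip [([357, 140], 0.86)]
scoop [([264, 334], 0.87), ([217, 254], 0.68)]
scoop_grip [([264, 334], 0.72)]
wheel0 [([279, 328], 0.7), ([273, 342], 0.57)]
hull [([199, 312], 0.57)]
paint_jar [([219, 255], 0.83), ([267, 333], 0.24)]
cutters [([372, 337], 0.66)]
mat [([302, 352], 0.79)]
window [([358, 140], 0.57)]
top [[504.99440295246086, 0.0, 320.60390251204865], [0.0, 504.99440295246086, 195.85263107434517], [0.0, 0.0, 1.0]] [ 2.1016199  -2.14037087  0.19772371] [  7.465264   582.50175013 989.32386046]
curing_box [([416, 187], 0.72)]
window_grip [([456, 197], 0.72)]
scoop [([213, 174], 0.93)]
scoop_grip [([216, 176], 0.58), ([235, 251], 0.58)]
wheel0 [([210, 166], 0.59), ([223, 185], 0.52), ([227, 171], 0.51), ([209, 182], 0.45)]
hull [([231, 118], 0.81), ([237, 201], 0.33)]
paint_jar [([279, 108], 0.59)]
cutters [([232, 254], 0.87)]
mat [([236, 202], 0.9)]
window [([458, 196], 0.63)]
1.1
```

View pics/scene0.png

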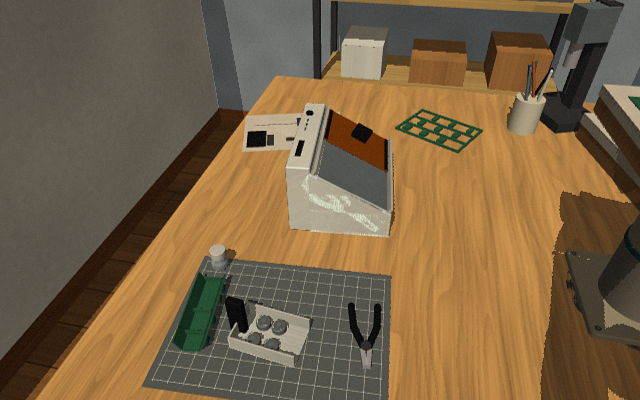

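View pics/top0.png

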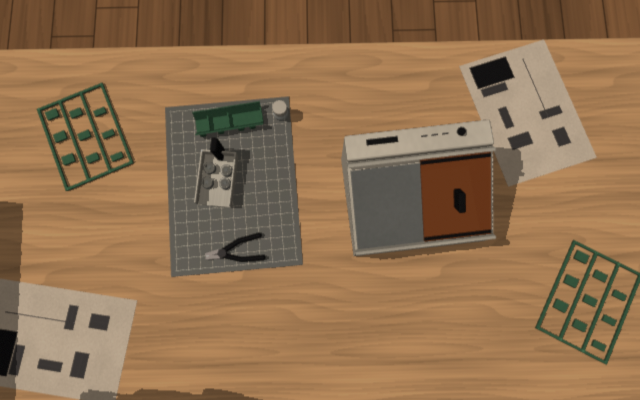

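```bash
cat > h.py <<'E'
import cv2,pickle,numpy as np
def proj(s,P):
    return cv2.projectPoints(np.atleast_2d(np.asarray(P,float)),s["rvec"],s["tvec"],s["camera_matrix"],None)[0].reshape(-1,2)
def ray(s,uv,z):
    R=cv2.Rodrigues(np.asarray(s["rvec"],float))[0];c=-R.T@np.asarray(s["tvec"],float)
    d=R.T@np.linalg.inv(s["camera_matrix"])@[uv[0],uv[1],1]
    return c+d*(z-c[2])/d[2]
E
python3 - <<'E'
from h import *
T=pickle.load(open("top.pkl","rb"));S=pickle.load(open("scene.pkl","rb"))
for n,uv,z in[("scoop",(218,180),5),("grip",(456,197),140),("mat",(236,188),2)]: print(n,ray(T,uv,z).round())
print(proj(T,[[0,0,0],[191,621,245]]).round(),proj(S,[[0,0,0],[191,621,245]]).round())
def crop(s,x,y,w,h,k): return cv2.resize(s["color"][y:y+h,x:x+w,::-1],None,fx=k,fy=k,interpolation=cv2.INTER_CUBIC)
a=crop(T,335,110,170,150,4.6);cv2.imwrite("pics/boxtop.png",a[:600,:800])
cv2.imwrite("pics/boxscene.png",crop(S,280,95,120,145,4))
b=crop(T,185,130,65,85,6);c=crop(S,220,290,95,80,4.2)
o=np.zeros((520,800,3),np.uint8);o[:b.shape[0],:b.shape[1]]=b;o[:c.shape[0],400:400+c.shape[1]]=c;cv2.imwrite("pics/scoop.png",o)
E
```

```text
scoop [632. 220.   5.]
grip [ 559. -260.  140.]
mat [614. 181.   2.]
[[324. 493.]
 [-77. 428.]] [[635. 299.]
 [870. 945.]]
```

View pics/boxtop.png

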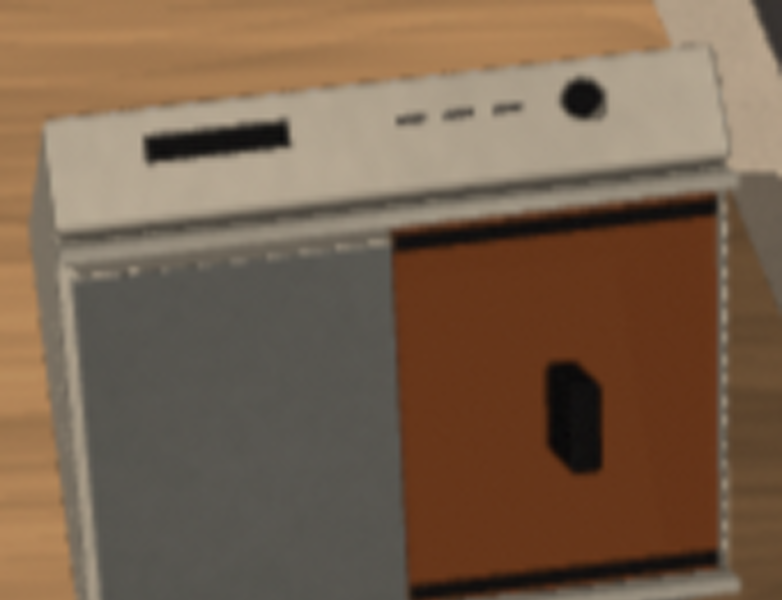

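View pics/boxscene.png

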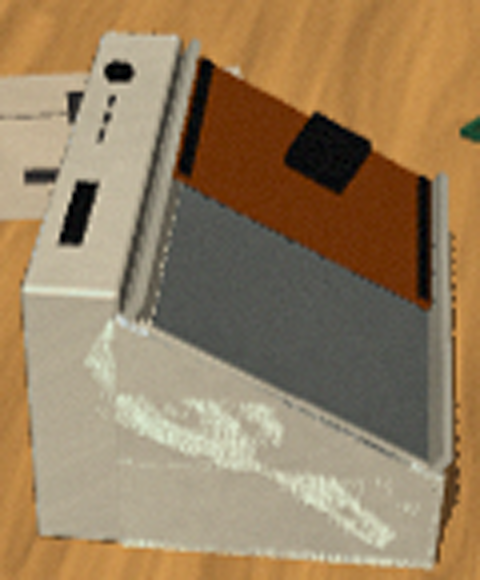

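View pics/scoop.png

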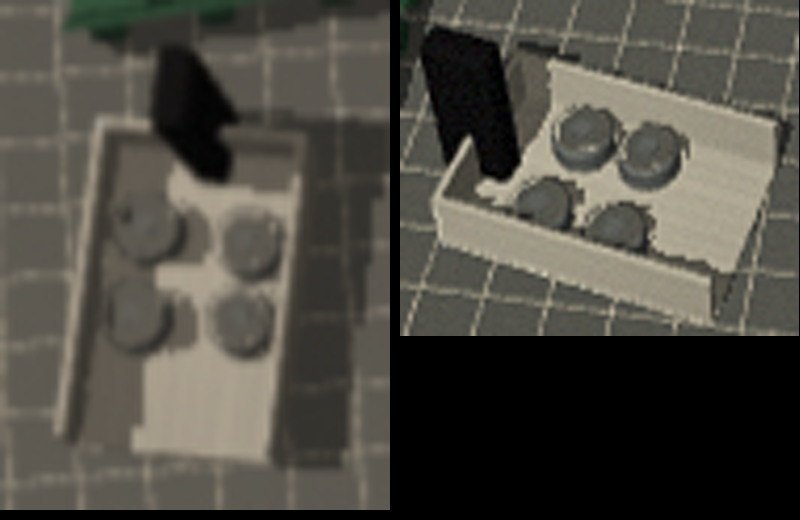

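Run:
```python
from h import *
from scipy.optimize import least_squares
T=pickle.load(open("top.pkl","rb"));S=pickle.load(open("scene.pkl","rb"))
def fit(obs,x0):
    def f(p,full=False):
        c,s=np.cos(p[2]),np.sin(p[2]);r=[]
        for cam,P,uv in obs:
            w=[p[0]+c*P[0]-s*P[1],p[1]+s*P[0]+c*P[1],P[2]]
            r+=list(proj(cam,w)[0]-uv)
        return np.array(r)
    q=least_squares(f,x0,loss="soft_l1",x_scale=[10,10,.1]);print(q.x.round(3));print(f(q.x).reshape(-1,2).round(1).tolist());return q.x
t=lambda x,y:(335+x/4.6,110+y/4.6); s=lambda x,y:(280+x/4,95+y/4)
b=fit([(T,(132,140,167),t(45,120)),(T,(132,-140,167),t(708,44)),(T,(82,-140,167),t(727,155)),(T,(82,140,167),t(60,228)),
 (S,(132,-140,167),s(105,35)),(S,(82,-140,167),s(182,37)),(S,(132,140,167),s(23,290)),(S,(82,140,167),s(118,292)),(S,(-85,140,0),s(433,568)),(S,(132,140,0),s(40,538))],[600,-200,0])
t=lambda x,y:(185+x/6,130+y/6); s=lambda x,y:(220+(x-400)/4.2,290+y/4.2)
o=[(T,(-58,-38,32),t(98,118)),(T,(-58,38,32),t(308,130)),(T,(58,-38,32),t(62,437)),(T,(-58,0,82),t(172,82)),(T,(58,38,2),t(268,462)),
 (S,(-58,38,32),s(552,62)),(S,(-58,-38,32),s(438,198)),(S,(58,38,32),s(780,125)),(S,(58,-38,32),s(715,280)),(S,(58,-38,2),s(713,318)),(S,(-58,0,82),s(462,38))]
sc=fit(o,[632,220,3.1])
# handle of window: slope frame; check handle top (36+7 above face), y unknown
c,sn=np.cos(np.radians(28)),np.sin(np.radians(28))
tt=lambda x,y:(335+x/4.6,110+y/4.6); ss=lambda x,y:(280+x/4,95+y/4)
def slope(u,y,n): 
    P=np.array([u*c-n*sn,y,110+u*sn+n*c]);q=b[2]
    return [b[0]+np.cos(q)*P[0]-np.sin(q)*P[1],b[1]+np.sin(q)*P[0]+np.cos(q)*P[1],P[2]]
for y in(-80,-70,-60,-50):
    print(y,[( (proj(T,slope(u,y+d,43))[0]-[335,110])*4.6).round().tolist() for u in(-20,20) for d in (-7,7)],[((proj(S,slope(u,y+d,43))[0]-[280,95])*4).round().tolist() for u in(-20,20) for d in(-7,7)])
np.save("poses.npy",[b,sc])
```

```text
[ 5.58667e+02 -1.99396e+02  9.90000e-02]
[[-2.1, -0.6], [0.5, -0.8], [1.1, 0.3], [-2.0, 1.4], [-0.5, -1.8], [0.5, -1.3], [-0.8, -0.8], [0.8, 0.4], [0.5, 0.1], [-0.6, -0.2]]
[631.931 221.168   3.036]
[[-0.4, -0.2], [-0.4, 0.7], [-1.6, -0.6], [-0.2, 0.6], [2.3, 0.7], [-7.4, -4.3], [-0.7, -0.7], [0.4, -1.9], [-0.4, 0.2], [0.9, 1.2], [0.3, 0.2]]
-80 [[634.0, 471.0], [600.0, 475.0], [632.0, 378.0], [598.0, 382.0]] [[376.0, 127.0], [375.0, 139.0], [318.0, 95.0], [316.0, 107.0]]
-70 [[610.0, 474.0], [576.0, 478.0], [608.0, 381.0], [574.0, 385.0]] [[375.0, 135.0], [375.0, 147.0], [317.0, 103.0], [316.0, 115.0]]
-60 [[586.0, 476.0], [552.0, 480.0], [584.0, 384.0], [549.0, 388.0]] [[375.0, 144.0], [374.0, 156.0], [316.0, 112.0], [315.0, 124.0]]
-50 [[562.0, 479.0], [528.0, 483.0], [559.0, 386.0], [525.0, 390.0]] [[375.0, 152.0], [374.0, 165.0], [315.0, 120.0], [314.0, 133.0]]
```

```bash
cat >> h.py <<'E'
b,sc=np.load("poses.npy")
def Rz(a): return cv2.Rodrigues(np.array([0,0,a],float))[0]
def Ry(a): return cv2.Rodrigues(np.array([0,a,0],float))[0]
RB=Rz(b[2]); OB=np.array([b[0],b[1],0.])
RS=RB@Ry(-np.radians(28))           # slope frame: x up slope, z normal
def slope(u,y,n): return OB+RB@[0,0,110]+RS@[u,0,n]+RB@[0,y,0]
def tool(R,flip): # tool z=-R z, tool y=+-R y
    k=-1 if flip else 1
    return np.column_stack([np.cross(k*R[:,1],-R[:,2]),k*R[:,1],-R[:,2]])
def win(y,up=3,dn=0,flip=0):
    A=tool(RS,flip); return slope(0,y,29+up)+5*A[:,2], A
def scoop_tcp(R,org,flip=0): # TCP for scoop pose
    A=tool(R,flip); return org+R@[-58,0,62]+5*A[:,2],A
R0=Rz(sc[2]); O0=np.array([sc[0],sc[1],2.])
def pour(tilt,u,n,flip=0,y=-70):
    R=RB@Rz(np.pi)@Ry(np.radians(tilt)); return scoop_tcp(R,slope(u,y,n)-R@[58,0,3],flip)
E
python3 - <<'E'
from station import manip as m
from h import *
for f in(0,1):
    print("flip",f)
    for n,p in dict(win0=win(-67,3,flip=f),winhi=win(-67,70,flip=f),win1=win(58,3,flip=f),s0=scoop_tcp(R0,O0,f),shi=scoop_tcp(R0,O0+[0,0,230],f),p0=pour(0,25,80,f),p20=pour(20,25,40,f),p40=pour(40,25,20,f),p60=pour(60,25,3,f)).items():
        q=m.inverse_kinematics(*p); print(n,p[0].round(),None if q is None else np.round(q,2))
E
```

```text
flip 0
win0 [ 553. -267.  134.] [ 1.13  0.81 -0.88  2.08  1.46  0.3   0.84]
winhi [ 521. -270.  193.] [ 1.19  0.66 -0.89  2.1   0.95  0.27  1.31]
win1 [ 540. -143.  134.] [ 0.79  0.68 -0.68  2.27  2.2   0.27 -0.17]
s0 [690. 215.  59.] [-0.68  1.05  0.69  1.43 -0.76  0.94 -1.45]
shi [690. 215. 289.] [-0.71  0.83  0.83  1.24 -0.6   1.32 -1.59]
p0 [ 666. -259.  246.] [-0.09  0.89  0.92  1.32 -0.71  1.26 -0.62]
p20 [ 659. -260.  247.] [-0.    0.69  0.72  1.67 -0.92  0.83 -0.33]
p40 [ 632. -262.  255.] [ 1.18  0.72 -1.01  1.97  1.21  0.23 -2.1 ]
p60 [ 597. -266.  252.] [ 1.37  0.88 -1.06  2.24  3.23  0.41  2.41]
flip 1
win0 [ 553. -267.  134.] [ 1.13  0.81 -0.88  2.08  1.46  0.3  -2.3 ]
winhi [ 521. -270.  193.] [ 0.71  0.52 -0.14  2.11 -1.07  0.27  0.13]
win1 [ 540. -143.  134.] [0.3  0.6  0.04 2.28 4.01 0.29 1.1 ]
s0 [690. 215.  59.] [-0.32  0.94 -0.05  1.42  0.06  0.79  1.08]
shi [690. 215. 289.] [-0.37  0.71  0.05  1.22 -0.04  1.21  1.15]
p0 [ 666. -259.  246.] [ 0.24  0.73  0.18  1.31 -0.13  1.11  2.1 ]
p20 [ 659. -260.  247.] [ 0.4   0.59  0.02  1.66 -0.32  0.61  2.32]
p40 [ 632. -262.  255.] [ 1.21  0.75 -1.07  1.97  1.28  0.28  0.98]
p60 [ 597. -266.  252.] [ 1.37  0.88 -1.06  2.24  3.23  0.41 -0.73]
```

```bash
cat >> h.py <<'E'
def pourh(tilt,head,u,y,n,flip=0):
    R=RB@Rz(head)@Ry(np.radians(tilt)); return scoop_tcp(R,slope(u,y,n)-R@[58,0,3],flip)
def wint(y,tilt,up,flip=0,n0=29):
    A=tool(RB@Ry(-np.radians(tilt)),flip); return slope(0,y,n0)+[0,0,up]+5*A[:,2],A
E
python3 - <<'E'
from station import manip as m
from h import *
for f in(0,1):
  for hd in range(0,360,45):
    for t in(25,55):
        p=pourh(t,np.radians(hd),10,-70,25,f); q=m.inverse_kinematics(*p); print(f,hd,t,p[0].round(),None if q is None else np.round(q,2))
  for t in(0,12):
    for y in(-67,58):
      for up in (4,60):
        p=wint(y,t,up,f);q=m.inverse_kinematics(*p);print("win",f,t,y,up,None if q is None else np.round(q,2))
E
```

```text
0 0 25 [ 481. -277.  235.] [0.23 0.72 0.24 1.49 0.06 1.33 2.08]
0 0 55 [ 540. -272.  263.] None
0 45 25 [ 510. -333.  235.] [0.24 0.66 0.13 1.59 0.38 1.08 2.59]
0 45 55 [ 549. -287.  263.] [ 0.1   0.87 -0.06  1.37  0.76  1.61  2.23]
0 90 25 [ 571. -351.  235.] [-0.29  0.89  1.14  1.74 -0.68  0.73 -2.03]
0 90 55 [ 565. -292.  263.] [ 0.05  0.65 -0.1   1.94  1.31  1.07  2.21]
0 135 25 [ 626. -322.  235.] [-0.19  0.75  0.96  1.82 -1.04  0.59 -0.95]
0 135 55 [ 580. -283.  263.] [ 0.27  0.52 -0.08  2.34  2.5   0.74  1.82]
0 180 25 [ 645. -261.  235.] [ 0.13  0.62  0.51  1.79 -0.98  0.65 -0.2 ]
0 180 55 [ 585. -267.  263.] [ 1.38  0.78 -1.06  2.21  3.13  0.28  2.43]
0 225 25 [ 615. -206.  235.] [ 0.29  0.64  0.33  1.68 -0.8   0.96  0.38]
0 225 55 [ 577. -252.  263.] [ 0.9   0.73 -0.15  1.72 -1.01  1.11  0.78]
0 270 25 [ 555. -187.  235.] [ 0.28  0.71  0.36  1.55 -0.59  1.28  0.96]
0 270 55 [ 560. -247.  263.] [ 0.64  0.97  0.1   1.16 -0.69  1.8   0.96]
0 315 25 [ 499. -217.  235.] [ 0.26  0.74  0.31  1.47 -0.27  1.41  1.52]
0 315 55 [ 545. -255.  263.] None
win 0 0 -67 4 [ 0.43  0.71 -0.04
[... 1285 characters left out ...]
.  235.] [-0.07  0.97  1.14  1.56 -1.02  1.66 -1.79]
1 270 55 [ 560. -247.  263.] [ 0.51  1.    0.41  1.17 -0.84  1.91 -2.05]
1 315 25 [ 499. -217.  235.] [-0.1   1.    1.14  1.48 -0.74  1.66 -1.13]
1 315 55 [ 545. -255.  263.] None
win 1 0 -67 4 [ 0.03  0.8   0.64  1.74 -0.63  0.82 -0.5 ]
win 1 0 -67 60 [-0.09  0.8   0.88  1.7  -0.72  1.   -0.42]
win 1 0 58 4 [-0.17  0.73  0.62  1.89 -0.63  0.72 -0.66]
win 1 0 58 60 [-0.26  0.69  0.76  1.85 -0.62  0.86 -0.66]
win 1 12 -67 4 [ 0.35  0.66  0.18  1.89 -0.51  0.47 -0.55]
win 1 12 -67 60 [ 0.08  0.65  0.61  1.86 -0.79  0.71 -0.31]
win 1 12 58 4 [ 0.1   0.6   0.22  2.06 -0.62  0.35 -0.63]
win 1 12 58 60 [ 0.02  0.52  0.34  2.02 -0.54  0.49 -0.71]
```

```bash
cat >> h.py <<'E'
def slide(m,sign,dist,up=4):
    """gripped: move along box y by dist, then creep to the stop"""
    d=RB[:,1]*sign; p=np.array(m.current_tool_pos()); f0=np.array(m.current_wrist_force())@d
    m.movel(p+d*dist,rate=120); k=0
    f=np.array(m.current_wrist_force())@d; print("after slide",m.current_tool_pos(),f0,f)
    while k<14:
        f=np.array(m.current_wrist_force())@d
        if f<-14: break
        k+=1; m.movel(p+d*(dist+1.5*k),rate=40)
    print("stop",dist+1.5*k,"f",f,"moved",(np.array(m.current_tool_pos())-p)@d)
E
python3 - <<'E'
from station import manip as m
from h import *
m.set_gripper(0.6)
p=wint(-67,12,100,1); m.move_ptp(*p)
print(m.current_time(),np.round(m.current_joints(),2))
m.movel(wint(-67,12,50,1)[0]); m.movel(wint(-67,12,4,1)[0],rate=70)
print(m.current_wrist_force())
m.set_gripper(0); print(m.current_grip_width(),m.current_finger_force(),m.current_wrist_force(),m.current_time())
if m.current_grip_width()>.08: slide(m,1,117)
s=m.snapshot("top");cv2.imwrite("pics/open.png",cv2.resize(s["color"][100:270,330:510,::-1],None,fx=3,fy=3))
print(m.current_time())
E
```

```text
4.8833 [-0.07  0.67  0.88  1.82 -0.88  0.89 -0.23]
[0.24389339 0.16787021 0.40113179]
0.15196216277271005 58.98153483867645 [-0.92788191 -0.39924319  3.92642112] 6.6
after slide [ 541.26737015 -150.23360865  135.23861649] -0.3059628044835968 2.1915576037794
stop 127.5 f -14.405379106297715 moved 122.30107766859955
9.525
```

Run:
```python
from station import manip as m
from h import *
d=RB[:,1]
p=np.array(m.current_tool_pos())
print(np.array(m.current_wrist_force())@d)
for k in range(1,5):
    m.movel(p+d*2.5*k,rate=40); f=np.array(m.current_wrist_force())
    print(k,f.round(1),f@d,(np.array(m.current_tool_pos())-p)@d)
    if f@d<-32: break
s=m.snapshot("top");cv2.imwrite("pics/open.png",cv2.resize(s["color"][100:270,330:510,::-1],None,fx=3,fy=3))
```

```text
-13.541611793800513
1 [ 2.5 -8.5 -3.1] -8.71383202471336 -0.06209301247469218
2 [  3.5 -13.7  -7.7] -13.969271145284418 -0.006902148714282679
3 [  5.8 -17.7 -12.1] -18.142083898287705 0.03430217541251787
4 [  8.1 -24.1 -16.6] -24.727035717156706 0.04567874583290327
```

View pics/open.png

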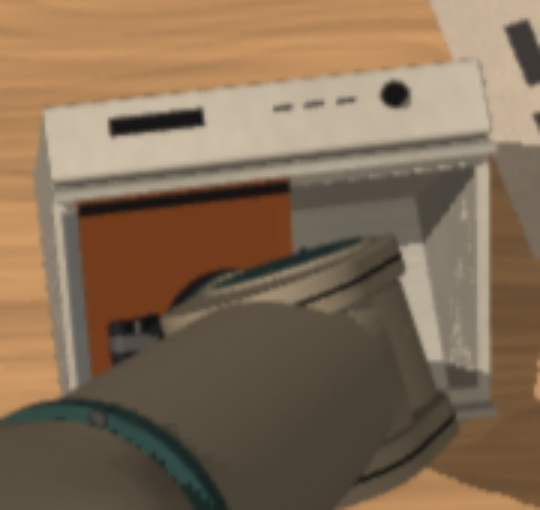

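The window's amber panel now sits against the left frame (crop columns 78–290), and the opening is clear on the right. A push of 25 N doesn't move it any further, so it is at the stop. Next is the scoop.

Run:
```python
from station import manip as m
from h import *
p=np.array(m.current_tool_pos()); m.movel(p,rate=40); print(m.current_wrist_force())
np.save("winopen.npy",p)
m.set_gripper(0.6); m.movel(p+[0,0,60]); m.movel(p+[0,0,120],rate=250)
g,A=scoop_tcp(R0,O0,0)
m.move_ptp(g+[0,0,110],A); print(m.current_time(),np.round(m.current_joints(),2))
s=m.snapshot("scene"); cv2.imwrite("pics/pre.png",cv2.resize(s["color"][200:400,140:400,::-1],None,fx=3,fy=3))
```

```text
[ 1.95889899 -5.2216463  -2.91732019]
13.85 [-0.75  0.98  0.9   1.37 -0.79  1.16 -1.44]
```

View pics/pre.png

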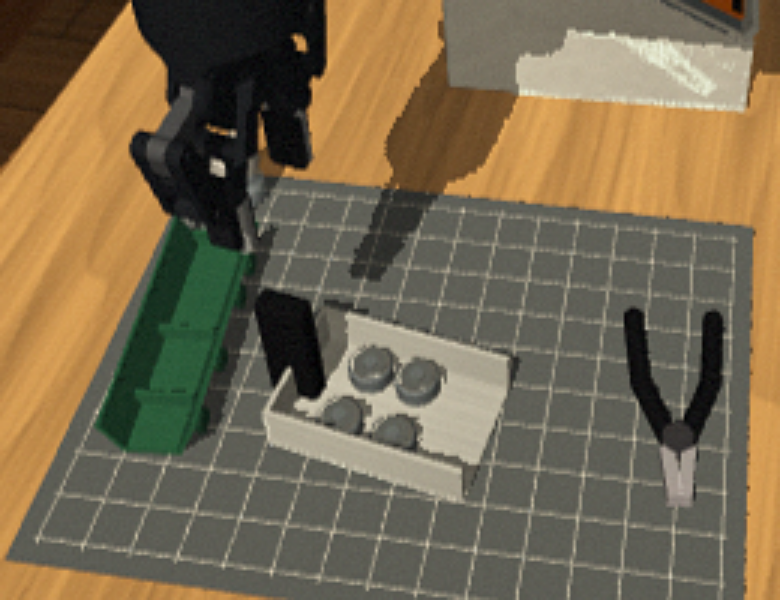

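The gripper hangs above the scoop handle (crop about 285,340), aligned across it. The hull, jar and cutters haven't moved. I'll descend, grip and lift.

Run:
```python
from station import manip as m
from h import *
g,A=scoop_tcp(R0,O0,0)
m.movel(g+[0,0,40]); m.movel(g,rate=80); print(m.current_wrist_force(),m.current_tool_pos()-g)
m.set_gripper(0); w=m.current_grip_width(); print(w,m.current_finger_force(),m.current_wrist_force())
np.save("scoopgrip.npy",np.array(m.current_tool_pos()))
if w>.08:
    m.movel(g+[0,0,40],rate=60); print(m.current_wrist_force(),m.current_moment(),m.current_grip_width())
    s=m.snapshot("scene"); cv2.imwrite("pics/lift.png",cv2.resize(s["color"][220:400,150:400,::-1],None,fx=3,fy=3))
print(m.current_time())
```

```text
[-0.29598169  0.69673548  0.13207702] [ 0.1004317  -0.22508738 -0.18333301]
0.15574398666155576 58.92462909221649 [0.77344207 0.20698666 0.83321306]
[-0.25664945 -0.07337943 -1.34487043] [-0.00484158 -0.05697522  0.0035037 ] 0.1603774193768193
16.4583
```

View pics/lift.png

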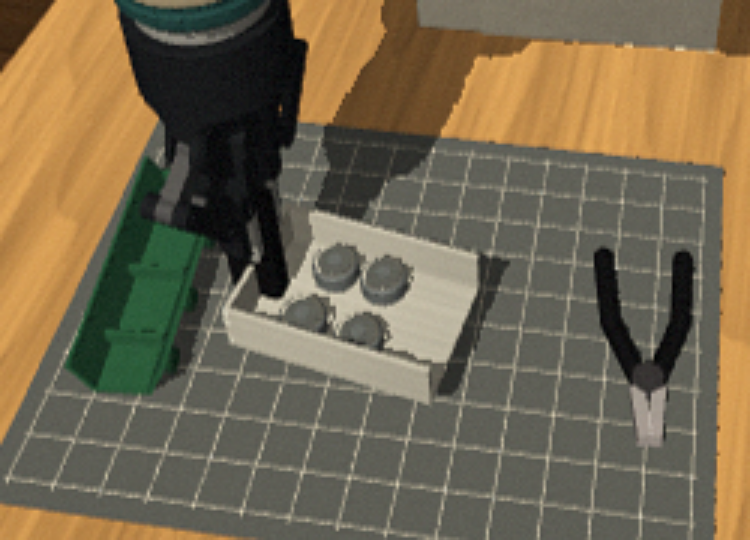

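The scoop is lifted level with all four wheels inside it (crop about 305–390, 265–330). Next I'll carry it over to the box and pour.

Run:
```python
from station import manip as m
from h import *
g,A=scoop_tcp(R0,O0,0)
m.movel(g+[0,0,215],rate=200)
H=np.radians(225)
def go(t,u,y,n,rate,):
    p=pourh(t,H,u,y,n,0)
    m.movel(p[0],p[1],rate=rate); print(t,np.round(m.current_joints(),2),m.current_time(),np.round(m.current_wrist_force(),1))
try: go(0,20,-55,95,180)
except m.Unreachable as e:
    print("ptp",e); m.move_ptp(*pourh(0,H,20,-55,95,0))
try:
    go(15,20,-55,55,80)
except m.Unreachable as e: print("unreach",e)
s=m.snapshot("top"); cv2.imwrite("pics/over.png",cv2.resize(s["color"][90:290,300:520,::-1],None,fx=3,fy=3))
print(m.current_time())
```

```text
0 [-0.17  0.68  0.68  1.57 -0.47  1.07 -0.05] 19.8 [ 0.1  0.1 -1.4]
15 [ 0.05  0.64  0.53  1.64 -0.69  1.    0.19] 20.2083 [ 0.2  0.7 -2.1]
20.2583
```

View pics/over.png

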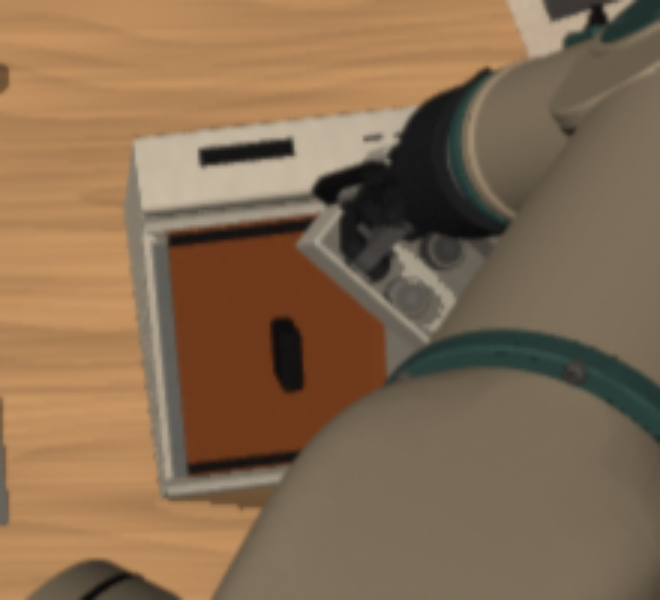

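The scoop is over the opening with its rear towards the back left, and the window handle (crop 287,353) is clear of it. Now I'll tip it slowly.

Run:
```python
from station import manip as m
from h import *
H=np.radians(225)
f=lambda:np.round(m.current_wrist_force(),2)
try:
  for t,n in((23,47),(30,40),(37,33),(45,26),(53,22)):
    p=pourh(t,H,20,-55,n,0); m.movel(p[0],p[1],rate=25); print(t,m.current_time(),f(),np.round(m.current_joints(),2))
except m.Unreachable as e: print("unreach",e)
m.dwell(.8); print(f())
for c in("top","scene"):
    s=m.snapshot(c); cv2.imwrite(f"pics/pour_{c}.png",cv2.resize(s["color"][60:300,270:530,::-1],None,fx=2.3,fy=2.3))
    print(c,[(np.round(d["position"]),round(float(d["confidence"]),2)) for d in m.look_for(s,"wheel0")])
print(m.current_time())
```

```text
23 20.875 [-0.47  0.51 -2.7 ] [ 0.17  0.62  0.45  1.68 -0.8   1.01  0.34]
30 21.4583 [ 0.04  0.13 -1.81] [ 0.29  0.62  0.39  1.7  -0.91  1.03  0.48]
37 22.0667 [ 0.4   0.12 -2.43] [ 0.4   0.64  0.33  1.72 -1.    1.08  0.61]
45 22.7833 [ 0.69  0.57 -1.37] [ 0.56  0.66  0.21  1.74 -1.07  1.12  0.72]
53 23.575 [ 0.56 -0.53 -1.36] [ 0.75  0.71  0.02  1.74 -1.08  1.14  0.8 ]
[-0.72  0.28 -1.1 ]
top [(array([446., 227.]), 0.64)]
scene []
24.575
```

Run:
```python
from station import manip as m
from h import *
H=np.radians(225)
p=pourh(45,H,20,-55,70,0); m.movel(p[0],p[1],rate=80)
p=pourh(0,H,20,-55,100,0); m.movel(p[0],p[1],rate=100)
g,A=scoop_tcp(R0,O0,0); m.movel(g+[0,0,215],A,rate=200)
print(m.current_time(),np.round(m.current_wrist_force(),2))
T=m.snapshot("top");S=m.snapshot("scene")
for c,s in(("top",T),("scene",S)):
    print(c,[(np.round(d["position"]),round(float(d["confidence"]),2)) for d in m.look_for(s,"wheel0")])
a=cv2.resize(T["color"][110:265,330:510,::-1],None,fx=2.8,fy=2.8)
d=cv2.resize(S["color"][90:400,140:400,::-1],None,fx=1.15,fy=1.15)
o=np.zeros((440,800,3),np.uint8);o[:a.shape[0],:504][:]=a[:440,:504];h=min(440,d.shape[0]);w=min(296,d.shape[1]);o[:h,504:504+w]=d[:h,:w];cv2.imwrite("pics/check.png",o)
```

```text
28.275 [ 0.56 -0.18 -1.41]
top [(array([459., 214.]), 0.6), (array([447., 228.]), 0.43)]
scene [(array([253., 242.]), 0.39)]
```

View pics/check.png

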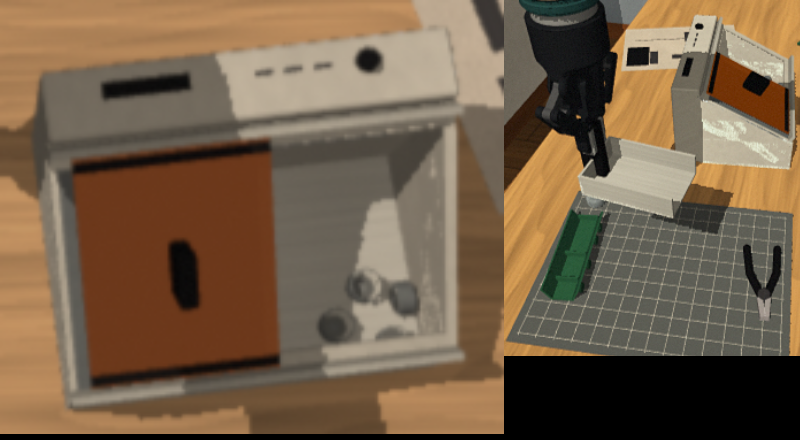

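All four wheels are inside the box, at crop (336,323), (366,285), (403,296) and (395,333), and the scoop is empty. I'll stand it back on the mat and shut the window.

Run:
```python
from station import manip as m
from h import *
g,A=scoop_tcp(R0,O0,0)
m.movel(g+[0,0,30],rate=180); m.movel(g+[0,0,3],rate=50)
for z in(2,1,0.3,-.5):
    m.movel(g+[0,0,z],rate=20); f=np.array(m.current_wrist_force()); print(z,f.round(1))
    if f[2]>2: break
m.set_gripper(0.5); m.dwell(.2); m.movel(g+[0,0,60],rate=100); m.movel(g+[0,0,150],rate=250)
p=np.load("winopen.npy"); A=wint(58,12,4,1)[1]
m.move_ptp(p+[0,0,110],A); print(m.current_time(),m.current_wrist_force())
m.movel(p+[0,0,50]); m.movel(p,rate=70); m.set_gripper(0); print(m.current_grip_width(),m.current_time())
if m.current_grip_width()>.08: slide(m,-1,115)
d=-RB[:,1];q=np.array(m.current_tool_pos())
for k in range(1,6):
    m.movel(q+d*2.5*k,rate=40); f=np.array(m.current_wrist_force())@d; print(k,f,(np.array(m.current_tool_pos())-q)@d)
    if f<-22: break
m.movel(np.array(m.current_tool_pos()),rate=40)
m.movel(np.array(m.current_tool_pos()),rate=40); print(m.current_wrist_force(),m.current_time())
```

```text
2 [ 0.3 -0.1 -1.2]
1 [-0.4  0.4 -2. ]
0.3 [ 0.2 -0.2  0.6]
-0.5 [-1.6 -0.3  5.4]
34.6583 [0.57447965 0.50413779 0.49728288]
0.15716361384845348 36.4417
after slide [ 552.5359886  -261.09224269  136.03310809] -0.4450028047834202 1.921906077708726
stop 131.5 f -14.530073679412688 moved 125.10118549563609
1 -7.418816272188618 -0.07904509000481534
2 -10.259925638617128 -0.000710601576399073
3 -16.993821911220852 0.01801969901931397
4 -21.810503062834048 0.07780584481240257
5 -25.9926115146794 0.057915300491836644
[-1.89944702  1.92632801  5.30800276] 42.2583
```

Run:
```python
from station import manip as m
from h import *
p=np.array(m.current_tool_pos())
m.set_gripper(0.6); m.movel(p+[0,0,60],rate=100); m.movel(p+[0,0,130],rate=200)
m.move_joints([-1.338,0.628,0.038,1.517,-0.027,0.996,-0.02])
T0=pickle.load(open("top.pkl","rb"));S0=pickle.load(open("scene.pkl","rb"))
for c,s0 in(("top",T0),("scene",S0)):
    s=m.snapshot(c)
    d=cv2.GaussianBlur(cv2.absdiff(s["color"],s0["color"]),(5,5),0).max(2)>25
    n,_,st,ce=cv2.connectedComponentsWithStats(d.astype(np.uint8))
    print(c,"changed",[(st[i].tolist()) for i in range(1,n) if st[i][4]>8])
    for t in["window_grip","scoop","scoop_grip","wheel0","hull","paint_jar","cutters"]:
        print(t,[([round(float(v)) for v in q["position"]],round(float(q["confidence"]),2)) for q in m.look_for(s,t)][:3])
print(m.current_time())
```

```text
top changed [[491, 154, 2, 8, 11], [208, 164, 25, 27, 473], [79, 389, 15, 11, 81]]
window_grip [([456, 196], 0.72)]
scoop [([216, 177], 0.79), ([416, 186], 0.18)]
scoop_grip [([214, 176], 0.69)]
wheel0 []
hull [([228, 118], 0.75)]
paint_jar [([280, 107], 0.77)]
cutters [([234, 254], 0.92), ([215, 177], 0.5)]
scene changed [[246, 315, 44, 30, 677], [264, 337, 17, 14, 164], [540, 392, 3, 8, 22]]
window_grip [([266, 333], 0.64), ([357, 138], 0.58)]
scoop [([266, 332], 0.94), ([355, 140], 0.69)]
scoop_grip [([266, 332], 0.57)]
wheel0 [([269, 331], 0.51)]
hull [([200, 313], 0.83)]
paint_jar [([219, 256], 0.86)]
cutters [([369, 335], 0.86)]
48.1167
```

Run:
```python
from station import manip as m
from h import *
for c in("top","scene"):
    s0=pickle.load(open(c+".pkl","rb"));s=m.snapshot(c)
    g=lambda q,b:cv2.cvtColor(q["color"],cv2.COLOR_RGB2GRAY)[b[1]:b[3],b[0]:b[2]].astype(np.float32)
    for b in([(440,175,476,220)] if c=="top" else [(340,115,380,150)]):
        w=cv2.createHanningWindow((b[2]-b[0],b[3]-b[1]),cv2.CV_32F); print(c,cv2.phaseCorrelate(g(s0,b),g(s,b),w))
    P=[slope(0,y,43) for y in(-67,-57)]; print("px per 10mm",np.diff(proj(s,P),axis=0))
    if c=="top":
        for r in(158,180,205,225): print(r,s0["color"][r,486:496,0].tolist(),s["color"][r,486:496,0].tolist())
```

```text
top ((0.7952315100315239, 0.4160003858030876), 0.9831649238680615)
px per 10mm [[-5.27712545  0.61523259]]
158 [99, 100, 101, 102, 103, 112, 139, 110, 99, 97] [98, 99, 100, 101, 102, 103, 106, 100, 98, 98]
180 [101, 101, 101, 102, 103, 106, 123, 103, 96, 95] [100, 101, 101, 102, 104, 102, 103, 97, 96, 95]
205 [101, 101, 101, 102, 103, 104, 105, 94, 93, 93] [100, 101, 101, 103, 103, 103, 101, 93, 92, 93]
225 [101, 101, 101, 102, 103, 105, 124, 121, 110, 108] [100, 100, 101, 102, 103, 103, 103, 106, 107, 107]
scene ((-0.06705748033315473, -0.21641455334926363), 0.9785101066033045)
px per 10mm [[-0.16053226  2.15962352]]
```

```bash
python3 -c "
from station import manip as m
print(m.sign_off())"
```

```text
the job is handed in; nothing more can be done
None
```

The job is done and handed in at about 48 s: all four wheels are in the curing box, the empty scoop stands on the mat where it started, and the window is shut against its stop. In the last images the hull, paint jar and cutters show no change.

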